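Clear the animation stage and draw the lamp boom out to its mark

TASK

Using the brush, sweep the three offcuts off the green stage into the yellow tray at its end without touching them with the gripper, then stand the brush back on its green mat and let go of it. Next push the green lock button of the lamp boom fully down; only after that, take the boom by its orange knob and draw it out until its red pointer is in line with the red clip on the scale. Finish while still holding the knob there, as the spring would pull the boom back, and leave the clip and all other things on the table where they are.

Things in the scene. Friction and masses are not known exactly. Their poses are not given: they have to be found in the camera images.
- brush_grip (a point): Centre of the brush's grip: an upright wooden fin 80 (own x) x 20 (own y) x 38 mm high, this point half-way up it and 57 mm above the bristles' underside. Below it: block 112 x 42 x 16 mm, then a stiff dark bristle pad 100 (x) x 34 (y) x 22 mm. Loose, 140 g, starts standing on the mat, bristles down. Long side is own x; grip it across the fin's thickness (own y).
- mat: Fixed green mat 140 (x) x 80 (y) x 3 mm high, the brush's place; origin at the centre of its underside on the table. The brush starts near its middle, its long side along the mat's.
- deck (a point): Centre of the stage top: a fixed plywood block, green top 50 mm above the table, 160 (own x) x 170 mm (own y). Along both sides (x = +-76 mm) runs a fence 8 mm thick, top 62 mm above the table, 144 mm clear between; the ends at y = +-85 mm are open. The tray is at the +y end: sweep along own +y.
- tray (a point): Centre of the inner floor of the yellow tray at the stage's +y end, 4 mm above the table, 135 mm from deck along y (same axes). Inside 170 (x) x 100 mm (y), beginning straight below the stage's edge; its rim is 38 mm above the table, 12 mm lower than the stage top.
- boom_knob (a point): Centre of the orange upright knob on the sliding boom: a cylinder 28 mm across, its top 23 mm above this point, the dark collar 31 mm below it. About 178 mm above the table. Own y is the direction in which the boom slides out, z up. A round grey lamp, 60 mm across, underside 84 mm above the table, hangs below the boom 55 mm farther out along y.
- boom (a joint): Extension of the boom in m, 0 fully in (start) to 0.19. When locked it has only about 1.5 mm of play. A return spring pulls it in with about 3 N when in and 7 N when far out.
- pointer (a point): Tip of the thin red pointer on the boom; it moves with the knob and lies beside it (39 mm along own x, same y) just above the yellow scale. Own y is the sliding direction.
- marker_tip (a point): Tip of the red clip on the yellow scale, set 70 to 160 mm beyond the pointer's starting place. Axes as pointer; the boom is at its mark when pointer and this tip agree along y. The clip's block (18 x 14 x 14 mm) lies 49 to 67 mm beside the knob's centre line, its top 25 mm below boom_knob.
- lock_top (a point): Centre of the top of the green round lock button, 28 mm across, on top of the boom's dark sleeve, 171 mm above the table at the start, 130 mm behind the knob along the boom (boom in). It is pushed straight down with about 5 N, travels 8 mm and stays down by itself.
- lock (a joint): Travel of the lock button in m: 0 up (boom locked), 0.008 fully down (boom free).
- scrap_a: Orange plastic offcut, 26 x 20 x 20 mm high, about 18 g, loose on the stage top, at least 15 mm from the fences and its centre at least 70 mm from the stage's -y end, turned any way; origin at the centre of its underside.
- scrap_b: Pale wooden offcut, 24 x 22 x 20 mm high, about 18 g, loose on the stage top, at least 15 mm from the fences and its centre at least 70 mm from the stage's -y end, turned any way; origin at the centre of its underside.
- scrap_c: Blue plastic offcut, 22 x 20 x 20 mm high, about 18 g, loose on the stage top, at least 15 mm from the fences and its centre at least 70 mm from the stage's -y end, turned any way; origin at the centre of its underside.
- cone: Teal cone, 90 mm across, 85 mm high; a loose bystander to be left alone; origin at the centre of its underside.
- foil_block: Silver block 70 x 90 x 50 mm; a loose bystander to be left alone; origin at the centre of its underside.
- wipes: White and blue box 160 x 100 x 50 mm; a loose bystander to be left alone; origin at the centre of its underside.
- puppet: Small wooden puppet, 36 mm across, 74 mm high; a loose bystander to be left alone; origin at the centre of its underside.
- glue: White glue bottle, 34 mm across, 95 mm high; a loose bystander to be left alone; origin at the centre of its underside.
- jar: Amber jar with red lid, 60 mm across, 75 mm high; a loose bystander to be left alone; origin at the centre of its underside.
- tape: Blue roll of tape, 76 mm across, 24 mm high; a loose bystander to be left alone; origin at the centre of its underside.
Mind the look-alikes: they are no part of the job. There is more than one size of the part that bears brush_grip; the job needs the smaller.

How it is judged:
On the way, in this order (a step that is already met when the one before it is completed fails the run):
1. all three offcuts lie in the tray (x of scrap_a in the frame of tray between -0.09 and 0.09 m and y of scrap_a in the frame of tray between -0.055 and 0.06 m and z of scrap_a in the frame of tray between -0.01 and 0.04 m and x of scrap_b in the frame of tray between -0.09 and 0.09 m and y of scrap_b in the frame of tray between -0.055 and 0.06 m and z of scrap_b in the frame of tray between -0.01 and 0.04 m and x of scrap_c in the frame of tray between -0.09 and 0.09 m and y of scrap_c in the frame of tray between -0.055 and 0.06 m and z of scrap_c in the frame of tray between -0.01 and 0.04 m), for 0.1 s.
2. the brush stands on its mat again and the gripper has left it (horizontal distance between brush_grip and mat below 0.04 m and height (world z) of brush_grip between 0.05 and 0.066 m and angle between brush_grip's own z axis and vertical below 0.12 rad and distance between the grasp point and brush_grip above 0.06 m), for 0.2 s.
3. the lock button is pushed fully down while the boom is still in (value of joint lock above 0.0065 m and value of joint boom below 0.006 m), for 0.1 s.
4. the boom is drawn out to the clip, held by its knob (y of pointer in the frame of marker_tip between -0.006 and 0.006 m and contact force between the fingers and knob above 1 N), for 0.2 s.
At the end, for the whole second after the job is handed in: The three offcuts lie in the tray; the brush stands upright on its mat (centre within 40 mm of the mat's centre); the lock button is down (over 6.5 mm); the pointer is within 6 mm of the clip along the boom and at rest, and the gripper is still holding the knob (over 1 N) against the spring (all of step 1 and all of step 4 and horizontal distance between brush_grip and mat below 0.04 m and height (world z) of brush_grip between 0.05 and 0.066 m and angle between brush_grip's own z axis and vertical below 0.12 rad and value of joint lock above 0.0065 m and velocity of joint boom between -0.01 and 0.01 m/s); the arm keeps its last pose, push and grip.
It fails at once if the gripper or arm touches an offcut (contact force between any of the fingers, the arm and scrap_a above 0.5 N or contact force between any of the fingers, the arm and scrap_b above 0.5 N or contact force between any of the fingers, the arm and scrap_c above 0.5 N).
It fails at once if the clip is shifted along the scale (over 4 mm) (distance of marker_tip from where it was at the start of the episode above 0.004 m).
It fails at once if another thing on the table is disturbed (moved over 30 mm) (distance of any of cone, foil_block, wipes, puppet, glue, jar, tape from where it was at the start of the episode above 0.03 m).
It also fails if it takes over 72 s, if anything falls off the work surface, if the arm or the gripper's body presses on something with over 40 N, if the wrist force passes 120 N, or if a joint passes its speed limit or range.

ROBOT

A 7-joint arm with a two-finger parallel gripper is mounted at the origin on the work surface. World frame = base frame: x ahead of the robot, y to its left, z up, the work surface at z = 0. Lengths are in m, angles in rad, forces in N, time in s.
With the tool pointing down it reaches from about 0.35 to 0.9 m from the base axis. Payload 19.9 kg.
Tool frame: the origin (TCP) lies on the centre line of the jaws, within the pads' length; the fingertips stand ahead of it and the grasp point (between the pads) lies 3 mm ahead of it (ctrl.finger_overhang is the z of the fingertips in the tool frame, in m); z points along the fingers, y is the line along which they close (so a half turn about z gives the same grasp; the last joint's range is limited). The gripper opens to 94 mm and grips with 3 to 60 N. Pads are 16 mm wide; open, the fingers measure 119 mm over their backs; the gripper's body (75 mm by 177 mm) begins 78 mm behind the grasp point.
Start: joints at [-1.218, 0.417, -0.01, 1.614, 0.005, 1.111, -0.053], TCP at [0.24, 0.577, 0.227] pointing down, gripper open.
Joint ranges: [-2.81, 2.81], [-0.39, 2.02], [-1.27, 1.25], [0.06, 2.57], [-1.19, 4.33], [0.19, 2], [-2.82, 2.82]. Speed limits (rad/s): [1.89, 1.89, 2.39, 2.39, 3.01, 3.01, 3.01].

INTERFACE

Orientations are given as a 3x3 rotation matrix whose columns are the frame's x, y, z axes.
In Python, from station import ctrl, camera, camera_params gives the robot as it stands. Calls block until the motion is done:
- ctrl.reach(position, orientation): joint-space move of the TCP to a pose.
- ctrl.move_straight(position, rate=0.15, rot=None, f_stop=None): straight line of the TCP; rot=None keeps the orientation; rate is the mean speed in m/s. With f_stop (N) it stops when the force on the tool has changed by that much, and returns True; else False.
- ctrl.movej(angles): joint-space move.
- ctrl.command_gripper(opening, squeeze=None): opening from 0.0 (shut) to 1.0 (fully open); squeeze is the grip in N (None keeps the last); returns when the fingers have stopped.
- ctrl.dwell(seconds).
- ctrl.inverse_kinematics(position, orientation): joint angles nearest the present ones, or None.
- ctrl.get_state(): the state.
- camera(name): name is "scene" or "top"; returns the picture (384x512x3 uint8, blue, green, red); there is no depth.
- camera_params(name): a dict with "camera_matrix" (3x3 intrinsics, pixels), "R" (3x3) and "t" (3): a world point X has camera coordinates R X + t. Camera axes: x right, y down, z forward; pixel columns grow to the right and rows downward; lengths in m; the calibration is good to about 2 mm. A picture is of the moment at which its call begins. camera_params takes no time and is no camera call.
A pose or a line that the arm cannot do raises ctrl.Unreachable and nothing moves.
- ctrl.finish_job(): hands the job in; it is judged then, once.
The state is a dict: "clock": time; "q": joint angles; "qd": joint speeds; "joint_efforts": joint torques, N m; "position": TCP position; "tcp_rot": TCP orientation; "force": force on the tool from outside, world axes, zero at the start; "ft_torque": the same for the moment, N m; "finger_gap": opening from 0.0 (shut) to 1.0 (fully open); "gripper_force": force on a finger pad.
Only numpy, scipy, OpenCV 4.12 (cv2) and the standard library are available. Lean on these libraries where they do the work, as an engineer would, in place of code of your own. Each camera call takes 0.05 s, during which the arm holds its last target. There are 200 camera calls.

## Working session

There is one attempt and no reset: what is moved stays moved. The work goes in short steps, each a Python script; the robot and the scene stay as the last script left them, time stands still between calls to the robot, and variables do not carry over. Pictures are saved under pics/ and viewed, at most 10 in all, crops included, and the job is handed in when it is done.

```bash
mkdir -p pics; ls
python3 - <<'E'
from station import ctrl,camera,camera_params
import cv2,numpy as np
np.set_printoptions(precision=4,suppress=True)
for n in("scene","top"):
    im=camera(n);cv2.imwrite(f"pics/{n}0.png",im)
    cv2.imwrite(f"pics/{n}0b.png",cv2.resize(im,(800,600),interpolation=cv2.INTER_CUBIC))
    p=camera_params(n);print(n,p["camera_matrix"].tolist(),p["R"].tolist(),p["t"], -np.array(p["R"]).T@p["t"])
s=ctrl.get_state();print(s["position"],s["tcp_rot"],s["finger_gap"],ctrl.finger_overhang,s["clock"])
E
```

```text
pics
scene [[492.1913856159291, 0.0, 255.56875904022797], [0.0, 492.1913856159291, 192.04229364381501], [0.0, 0.0, 1.0]] [[-0.7413644090482994, 0.6708822501279251, -0.017199402889568442], [0.3885806090843064, 0.4082270716190791, -0.8260482844489058], [-0.5471598699101893, -0.6190861526965397, -0.5633368550869555]] [ 0.3951 -0.0908  1.7875] [1.3062 0.8786 0.9387]
top [[497.3345080548394, 0.0, 241.57338722838884], [0.0, 497.3345080548394, 185.58289487558295], [0.0, 0.0, 1.0]] [[0.014696564765866718, -0.9998728326896292, 0.00619107690951968], [-0.9828260021420153, -0.0155845347332101, -0.18387542465129172], [0.1839485267612279, -0.003382414280698024, -0.9829300579268128]] [-0.0224  0.5564  1.7853] [ 0.2188 -0.0077  1.8573]
[0.2397 0.5769 0.2269] [[-0.9235  0.3837 -0.0003]
 [ 0.3837  0.9235 -0.001 ]
 [-0.0001 -0.0011 -1.    ]] 0.9976774117582408 0.022 0.1
```

View pics/scene0b.png

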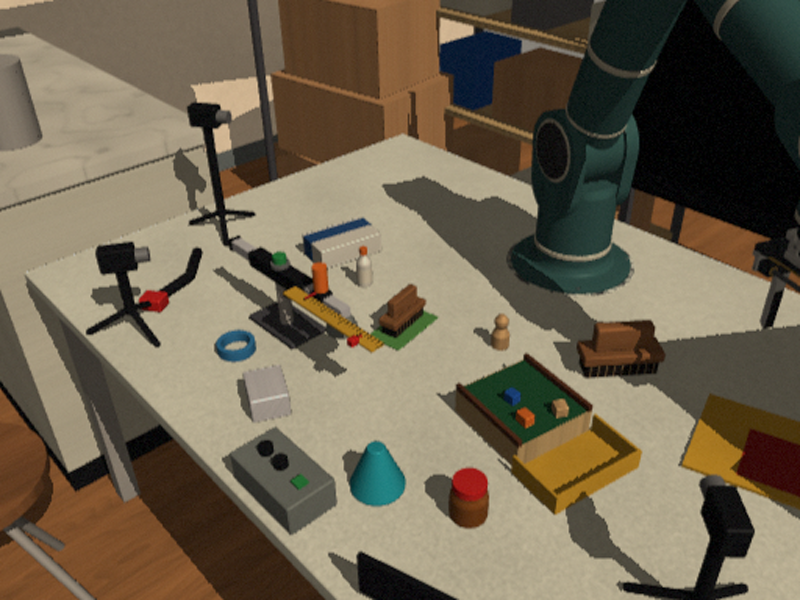

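View pics/top0b.png

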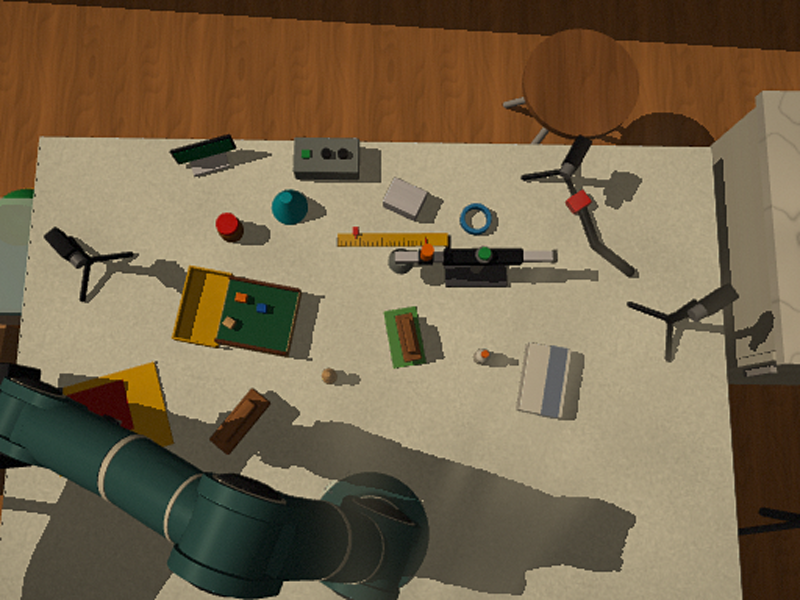

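The scene view shows the brush standing on its mat at (405,310), the stage at (525,405), the tray at (575,460), the knob at (320,278) and the clip at (353,340). The top view shows the same things: brush (407,335), stage (260,318), tray (203,305), knob (427,253), lock (485,254), clip (356,232). The large brush at (240,420) and the grey button box are look-alikes.

```bash
cat > h.py <<'E'
import numpy as np,cv2
from station import ctrl,camera,camera_params
np.set_printoptions(precision=4,suppress=True)
def ray(n,uv):
    p=camera_params(n);R=np.array(p["R"]);t=np.array(p["t"])
    d=R.T@np.linalg.solve(np.array(p["camera_matrix"]),[uv[0],uv[1],1.]);return -R.T@t,d/np.linalg.norm(d)
def onz(n,uv,z):
    c,d=ray(n,uv);return c+d*(z-c[2])/d[2]
def tri(uv1,uv2):
    c1,d1=ray("scene",uv1);c2,d2=ray("top",uv2)
    s=np.linalg.lstsq(np.c_[d1,-d2],c2-c1,rcond=None)[0]
    a,b=c1+s[0]*d1,c2+s[1]*d2;return (a+b)/2,np.linalg.norm(a-b)
def px(n,X):
    p=camera_params(n);v=np.array(p["camera_matrix"])@(np.array(p["R"])@X+p["t"]);return v[:2]/v[2]
def blobs(im,lo,hi,box=None,amin=6):
    m=cv2.inRange(cv2.cvtColor(im,cv2.COLOR_BGR2HSV),lo,hi)
    if box:
        k=np.zeros_like(m);x0,y0,x1,y1=box;k[y0:y1,x0:x1]=1;m*=k
    _,l,st,c=cv2.connectedComponentsWithStats(m)
    return m,[(c[i],st[i]) for i in range(1,len(c)) if st[i,4]>=amin]
E
python3 - <<'E'
from h import *
im=cv2.imread("pics/top0.png")
S={"red":((0,170,90),(5,255,255)),"orange":((6,190,120),(16,255,255)),"green":((50,90,30),(85,255,255)),"blue":((100,130,60),(125,255,255)),"yellow":((18,150,90),(30,255,255)),"brown":((4,80,30),(14,200,190))}
for k,(a,b) in S.items():
    for n in("top","scene"):
        m,B=blobs(cv2.imread(f"pics/{n}0.png"),a,b,(105,130,320,250) if n=="top" else(140,150,420,340))
        for c,s in B:
            print(k,n,c,s)
for n,box in(("top",(100,140,340,250)),("scene",(140,150,300,240))):
    x0,y0,x1,y1=box;i=cv2.imread(f"pics/{n}0.png")[y0:y1,x0:x1];f=800/(x1-x0)
    cv2.imwrite(f"pics/c_{n}.png",cv2.resize(i,None,fx=f,fy=f,interpolation=cv2.INTER_CUBIC))
E
```

```text
red top [144.5743 142.5946] [138 136  14  14 148]
red top [227.     147.1875] [226 145   3   6  16]
red scene [199.5 188. ] [198 187   4   3   8]
red scene [226.1081 217.2703] [222 214   9   8  37]
red scene [300.571  309.5464] [289 300  23  21 366]
orange top [272.7833 159.8   ] [269 155   9  10  60]
orange top [153.6176 189.7059] [150 187   8   6  34]
orange top [310.05 226.1 ] [308 224   5   5  20]
orange scene [232.2105 159.9474] [230 158   5   5  19]
orange scene [204.8725 177.443 ] [200 168  10  20 149]
orange scene [230.4286 214.7143] [229 213   3   4   7]
orange scene [336.95   266.3875] [331 261  11  13  80]
orange scene [307.3333 320.25  ] [304 318   6   5  12]
green top [309.8214 161.7857] [306 158   9   9  56]
green top [165.8052 201.9409] [ 139  179   52   46 1473]
green top [266.3243 207.7838] [261 199   9  20  37]
green top [252.375 207.5  ] [252 204   2   8   8]
green top [256.3333 226.6667] [256 223   2   8   9]
green top [267.5517 229.9655] [261 224  11  10  29]
green scene [370.3355 155.4645] [350 150  41  13 310]
green scene [374.2367 173.9046] [328 157  75  30 80
[... 1205 characters left out ...]
  11]
brown top [157.2264 221.    ] [144 218  28   7  53]
brown top [176.5625 224.8125] [173 223   8   5  16]
brown scene [231.8667 160.    ] [230 157   5   7  15]
brown scene [203.3333 168.2667] [199 167  10   5  15]
brown scene [209. 175.] [209 171   1   9   9]
brown scene [257.0437 197.1933] [243 182  29  30 481]
brown scene [395.6738 220.2683] [ 369  205   51   31 1174]
brown scene [224.1111 220.5556] [222 218   6   5   9]
brown scene [356.9367 243.5316] [335 227  44  36 158]
brown scene [312.9799 265.6131] [292 246  42  41 199]
brown scene [299.7727 300.1818] [290 299  21   5  22]
brown scene [148.4323 329.9109] [140 312  26  28 303]
brown scene [299.4562 326.3318] [287 315  26  23 217]
```

View pics/c_top.png

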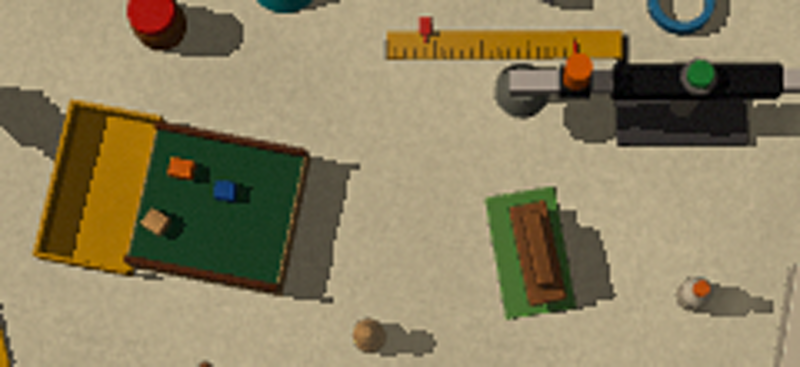

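View pics/c_scene.png

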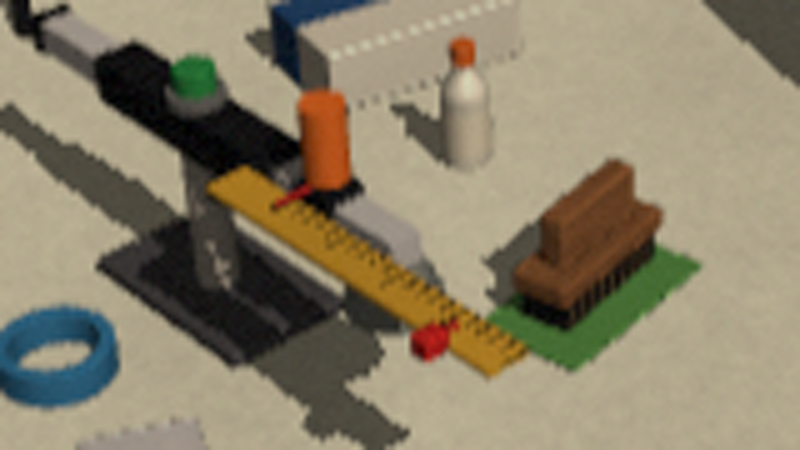

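Crops: in the top crop the brush fin lies at about (539,244), the red pointer at (577,45), the clip at (426,28) with its tip below it, and the three offcuts at (180,168), (224,190) and (156,222). The scene crop confirms that the clip's tip (about (455,325)) points to the scale and that the pointer ends at about (278,205).

Run:
```python
from h import *
T=lambda x,y:(100+x*.3-.35,140+y*.3-.35)
Sc=lambda x,y:(140+x*.2-.4,150+y*.2-.4)
f=[onz("top",T(*p),.062) for p in((160,122),(308,150),(280,293),(128,265))]
print("fence corners",np.array(f)[:,:2].tolist(),"L",[np.linalg.norm(f[i]-f[(i+1)%4]) for i in range(4)],"ctr",np.mean(f,0))
im=cv2.imread("pics/top0.png")
hsv=cv2.cvtColor(im,cv2.COLOR_BGR2HSV)
m,_=blobs(im,(50,90,20),(85,255,255),(135,175,195,232))
pts=np.array([onz("top",p[0],.05)[:2] for p in cv2.findNonZero(m)],np.float32)
print("green rect",cv2.minAreaRect(pts))
m,_=blobs(im,(18,120,40),(30,255,255),(108,165,150,228))
pts=np.array([onz("top",p[0],.038)[:2] for p in cv2.findNonZero(m)],np.float32)
print("tray rect",cv2.minAreaRect(pts))
m,_=blobs(im,(40,60,20),(80,255,255),(244,194,275,238)) 
pts=np.array([onz("top",p[0],.003)[:2] for p in cv2.findNonZero(m)],np.float32)
print("mat rect",cv2.minAreaRect(pts))
print("brush fin tri",tri(Sc(589,190),T(539,244)),"z",onz("top",T(539,244),.079))
m,_=blobs(im,(4,80,30),(14,200,190),(252,199,272,232))
pts=np.array([onz("top",p[0],.041)[:2] for p in cv2.findNonZero(m)],np.float32)
print("brush block rect(z.041)",cv2.minAreaRect(pts))
fin=[onz("top",T(*p),.079)[:2] for p in((534,203),(544,286))];print("fin ends",fin)
print("knob top tri",tri(Sc(325,97),T(580,68)),"z",onz("top",T(580,68),.201))
print("lock tri",tri(Sc(193,67),T(700,74)),onz("top",(309.8,161.8),.171))
print("clip tri",tri((226.1,217.3),(227,147.2)),onz("top",(227,147.2),.15))
print("clip tip tri",tri(Sc(457,324),T(426,39)),onz("top",T(426,39),.147))
print("pointer tri",tri(Sc(278,205),T(576,43)),onz("top",T(576,43),.147))
for n,c in(("a",(153.6,189.7)),("c",(166.7,196.6)),("b",T(156,222))):print(n,onz("top",c,.065))
```

```text
fence corners [[0.5842155500649258, 0.3323609948310548], [0.5553515382818252, 0.16800396280773], [0.3971990244232271, 0.19312521882676237], [0.42512853988658833, 0.35925406575737007]] L [np.float64(0.16687230193094116), np.float64(0.16013524016832717), np.float64(0.16846023749393035), np.float64(0.16134408595089644)] ctr [0.4905 0.2632 0.062 ]
green rect ((0.49361246824264526, 0.26730433106422424), (0.16340723633766174, 0.14248026907444), 79.97541809082031)
tray rect ((0.5127852559089661, 0.38542547821998596), (0.1437486708164215, 0.1831955909729004), 80.82000732421875)Traceback (most recent call last):
  File "<stdin>", line 15, in <module>
  File "h.py", line 8, in onz
    c,d=ray(n,uv);return c+d*(z-c[2])/d[2]
        ~~~^^^^^^
  File "h.py", line 5, in ray
    p=camera_params(n);R=np.array(p["R"]);t=np.array(p["t"])
ValueError: time passes only in moves, steps and waits
```

```bash
sed -i 's/^def ray/import functools\ncamera_params=functools.lru_cache(None)(camera_params)\ndef ray/' h.py
python3 - <<'E'
from h import *
T=lambda x,y:(100+x*.3-.35,140+y*.3-.35)
Sc=lambda x,y:(140+x*.2-.4,150+y*.2-.4)
im=cv2.imread("pics/top0.png")
def rect(lo,hi,box,z):
    m,_=blobs(im,lo,hi,box)
    return cv2.minAreaRect(np.array([onz("top",p[0],z)[:2] for p in cv2.findNonZero(m)],np.float32))
print("mat rect",rect((35,60,20),(85,255,255),(244,194,275,238),.003))
print("mat corners",[onz("top",T(*p),.003)[:2] for p in((486,199),(556,187),(577,308),(508,320))])
print("brush fin tri",tri(Sc(589,190),T(539,244)),"z",onz("top",T(539,244),.079))
print("brush block rect(z.041)",rect((4,80,30),(14,200,190),(252,199,272,232),.041))
print("fin ends",[onz("top",T(*p),.079)[:2] for p in((534,203),(544,286))])
print("knob top tri",tri(Sc(325,97),T(580,68)),"z",onz("top",T(580,68),.201))
print("lock tri",tri(Sc(193,67),T(700,74)),onz("top",(309.8,161.8),.171))
print("clip tri",tri((226.1,217.3),(227,147.2)),onz("top",(227,147.2),.15))
print("clip tip tri",tri(Sc(457,324),T(426,39)),onz("top",T(426,39),.147))
print("pointer tri",tri(Sc(278,205),T(576,43)),onz("top",T(576,43),.147))
a=np.radians(80.2);ex,ey=np.array([np.sin(a),-np.cos(a)]),np.array([np.cos(a),np.sin(a)])
for n,c in(("a",(153.6,189.7)),("c",(166.7,196.6)),("b",T(156,222))):
    d=onz("top",c,.065)[:2]-[.4905,.2632];print(n,d@ex,d@ey)
E
```

```text
mat rect ((0.4537094235420227, -0.07940426468849182), (0.14085079729557037, 0.08100712299346924), 10.516458511352539)
mat corners [array([ 0.5132, -0.0295]), array([ 0.5282, -0.1087]), array([ 0.3913, -0.1329]), array([ 0.3768, -0.0558])]
brush fin tri (array([ 0.4509, -0.0844,  0.0778]), np.float64(0.00585004775798174)) z [ 0.4528 -0.0865  0.079 ]
brush block rect(z.041) ((0.44839900732040405, -0.08601709455251694), (0.10995034873485565, 0.03974860906600952), 12.593104362487793)
fin ends [array([ 0.4975, -0.0807]), array([ 0.4074, -0.0922])]
knob top tri (array([ 0.6181, -0.1208,  0.2014]), np.float64(0.0030757293868262266)) z [ 0.6194 -0.1218  0.201 ]
lock tri (array([ 0.6229, -0.2497,  0.1673]), np.float64(0.0004530572029148707)) [ 0.6224 -0.2499  0.171 ]
clip tri (array([0.6752, 0.0414, 0.1471]), np.float64(0.0036178236400012127)) [0.6758 0.0401 0.15  ]
clip tip tri (array([0.6589, 0.0404, 0.148 ]), np.float64(0.006104204650898877)) [0.6614 0.0383 0.147 ]
pointer tri (array([ 0.6584, -0.12  ,  0.1459]), np.float64(0.003909558503530948)) [ 0.6597 -0.1212  0.147 ]
a 0.03508801532062625 0.05110279226891102
c 0.018982313011653512 -0.001338080201834697
b -0.029400654939894275 0.06337260829280716
```

```bash
cat >> h.py <<'E'
def rotd(a):  # tool down, jaws closing along heading a (rad)
    y=np.array([np.cos(a),np.sin(a),0]);z=np.array([0,0,-1.]);return np.c_[np.cross(y,z),y,z]
MAT=np.array([.4535,-.0805]);BR=np.array([.4495,-.086]);DECK=np.array([.4905,.2632])
RB=rotd(np.radians(101));AD=np.radians(80.2);RD=rotd(AD)
EX,EY=np.array([np.sin(AD),-np.cos(AD)]),np.array([np.cos(AD),np.sin(AD)])
ZG=.060+.007  # TCP height when gripping brush on mat
P=lambda xy,z:np.array([xy[0],xy[1],z])
def rep():
    s=ctrl.get_state();print(round(s["clock"],2),s["position"],s["finger_gap"],s["gripper_force"],s["force"])
E
python3 - <<'E'
from h import *
ctrl.reach(P(BR,.19),RB);rep()
ctrl.move_straight(P(BR,ZG),rate=.15);rep()
ctrl.command_gripper(0.0,30);rep()
ctrl.move_straight(P(BR,ZG+.12),rate=.15);rep()
cv2.imwrite("pics/lift.png",np.hstack([camera("scene")[100:350,140:440],camera("top")[120:370,60:360]]))
E
```

```text
2.58 [ 0.4497 -0.0855  0.19  ] 1.003432098052539 0.0 [ 0.4872 -0.9276  0.051 ]
3.54 [ 0.4499 -0.0861  0.0676] 1.0010052104934704 0.0 [-0.1464 -0.0384  0.1234]
4.67 [ 0.4495 -0.086   0.067 ] 0.208029506809043 29.978282153606415 [ 0.8271  0.4089 -0.6765]
5.62 [ 0.4491 -0.0859  0.1863] 0.21619904857582703 29.978166818618774 [-0.8388 -0.0028 -1.0894]
```

View pics/lift.png

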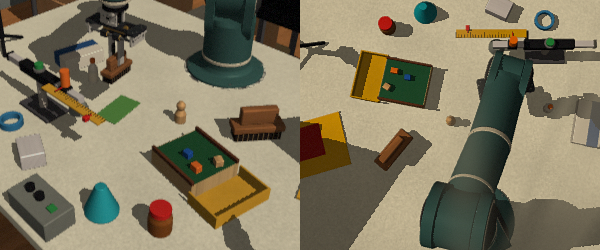

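The picture shows the brush lifted level off the mat at (117,68) in the left half, with nothing else disturbed. Next comes the sweep.

Run:
```python
from h import *
pos=lambda y,z:P(DECK+.003*EX+y*EY,z)
zs=ZG-.003+.05+.002
ctrl.reach(pos(-.063,.21),RD);rep()
ctrl.move_straight(pos(-.063,zs),rate=.12);rep()
ctrl.move_straight(pos(.092,zs),rate=.07);rep()
ctrl.move_straight(pos(.108,zs),rate=.05);rep()
ctrl.move_straight(pos(.06,.21),rate=.15);rep()
cv2.imwrite("pics/sw.png",np.hstack([camera("scene")[200:350,260:440],camera("top")[150:300,60:240]]))
ctrl.reach(P(MAT,.2),RB);rep()
im=camera("scene");cv2.imwrite("pics/sw2.png",np.hstack([im[200:350,260:440],camera("top")[150:300,60:240]]).repeat(2,0).repeat(2,1))
```

```text
6.83 [0.4829 0.1993 0.2098] 0.21757361114674872 29.978084564208984 [-0.3126 -1.4337 -1.1677]
7.77 [0.4832 0.2006 0.1166] 0.21380189569961508 29.978223145008087 [-0.4475  0.1876 -0.8455]
10.13 [0.5092 0.3531 0.116 ] 0.21106133582654218 29.978061318397522 [ 0.2982  0.5959 -1.2961]
10.6 [0.5118 0.3693 0.1158] 0.21214886129567925 29.97815430164337 [ 0.0001 -0.0556 -1.4502]
11.45 [0.5032 0.3221 0.2092] 0.2104002117410338 29.978127479553223 [ 0.0163  0.6617 -1.998 ]
13.05 [ 0.454  -0.0797  0.2   ] 0.20478735543337387 29.978167712688446 [ 0.318   0.9268 -0.9564]
```

View pics/sw2.png

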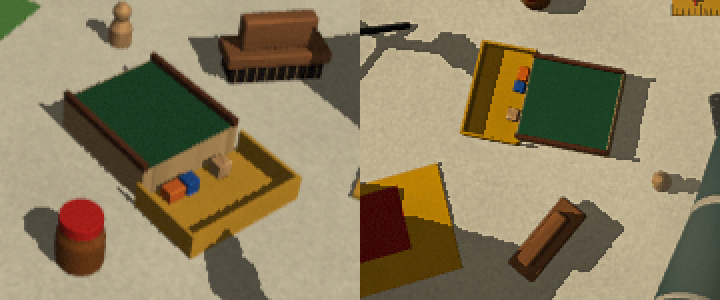

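The stage is empty and all three offcuts lie in the tray: orange and blue at (180,187), the pale one at (217,167). Next I put the brush down and push the lock button.

Run:
```python
from h import *
ctrl.move_straight(P(MAT,ZG+.02),rate=.15)
print(ctrl.move_straight(P(MAT,ZG-.002),rate=.03,f_stop=6));rep()
ctrl.command_gripper(.6);rep()
ctrl.move_straight(P(MAT,.2),rate=.15);rep()
ctrl.command_gripper(0.0,30)
L=np.array([.6226,-.2498]);RL=rotd(np.radians(91))
ctrl.reach(P(L,.23),RL);rep()
cv2.imwrite("pics/pl.png",camera("scene")[100:250,100:300].repeat(3,0).repeat(3,1))
```

```text
True
14.69 [ 0.4533 -0.0804  0.0667] 0.20815368804463208 29.99902367591858 [1.2051 0.2136 1.8392]
15.43 [ 0.453  -0.0803  0.0669] 0.603810466110412 0.0 [-0.0159  0.381  -0.2251]
16.47 [ 0.4531 -0.0804  0.1994] 0.5964058130082318 0.0 [-0.0631 -0.1855 -0.0621]
18.37 [ 0.6222 -0.249   0.2299] 0.006849423234440889 0.0 [-0.5999  0.6617  0.155 ]
```

View pics/pl.png

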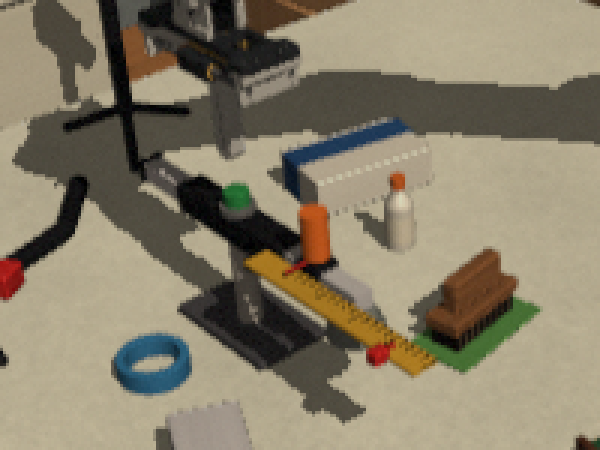

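The brush stands on its mat at (470,310), and the fingertips at (232,155) are right above the lock button at (237,190).

Run:
```python
from h import *
L=np.array([.6226,-.2498])
ctrl.move_straight(P(L,.198),rate=.1)
print(ctrl.move_straight(P(L,.178),rate=.02,f_stop=18));rep()
ctrl.dwell(.3);rep()
ctrl.move_straight(P(L,.24),rate=.12)
K=np.array([.6187,-.1213])
ctrl.command_gripper(.55)
ctrl.reach(P(K,.25),rotd(np.radians(91)));rep()
ctrl.move_straight(P(K,.191),rate=.1,f_stop=10);rep()
im=camera("scene");print(blobs(im,(50,90,30),(85,255,255),(160,145,200,185))[1])
cv2.imwrite("pics/kn.png",im[120:270,120:320].repeat(3,0).repeat(3,1))
```

```text
True
19.57 [ 0.6229 -0.25    0.1852] 0.007140344197487914 5.92153221834451 [-2.4574  2.5791 11.0695]
19.88 [ 0.623  -0.25    0.1853] 0.0045582726421213955 5.650938979815692 [-1.4863  1.8675 11.5675]
21.98 [ 0.6188 -0.1206  0.2502] 0.5513327550972068 0.0 [-0.6483 -0.0531  0.155 ]
22.73 [ 0.6189 -0.1217  0.1914] 0.5513869613473004 0.0 [-0.2969 -0.3255  0.6314]
[(array([178.1818, 166.2955]), array([174, 164,   9,   6,  44], dtype=int32))]
```

View pics/kn.png

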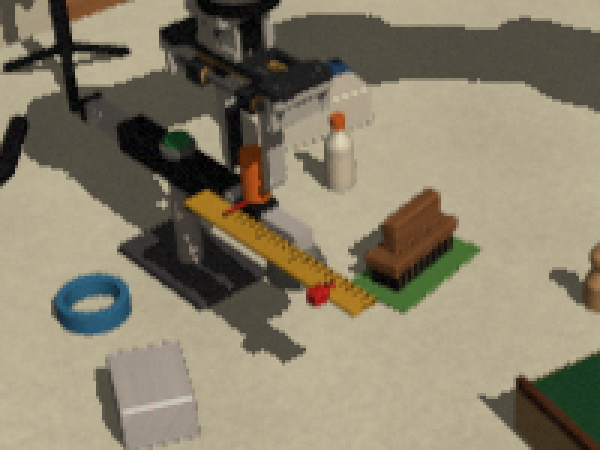

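The button is down (tip height 163 mm), and the knob at (252,175) is between the fingers. Next I grip it and draw it out most of the way, then look.

Run:
```python
from h import *
ctrl.command_gripper(0.0,40);rep()
p=np.array(ctrl.get_state()["position"])
for d in(.05,.10,.145):
    ctrl.move_straight(p+[-.008*d,d,0],rate=.06);rep()
a=camera("scene");b=camera("top");cv2.imwrite("pics/s1.png",a);cv2.imwrite("pics/t1.png",b)
big=lambda i:cv2.resize(i,(400,400),interpolation=cv2.INTER_CUBIC)
cv2.imwrite("pics/d1.png",np.hstack([big(a[185:235,190:240]),big(b[125:175,205:255])]))
for n,i in(("scene",a),("top",b)):print(n,[ (c,s) for c,s in blobs(i,(0,170,90),(5,255,255),(190,140,245,235) if n=="scene" else (205,125,255,175),3)[1]])
```

```text
23.28 [ 0.6189 -0.1183  0.1912] 0.28861271570871955 39.99584197998047 [-5.563  14.8394 10.0302]
24.32 [ 0.6179 -0.0687  0.1912] 0.2930889030798534 40.0000262260437 [-4.2793 -3.7096  1.8423]
25.3 [ 0.6169 -0.019   0.1912] 0.29182967054483255 40.00096142292023 [-10.0429  -4.0843   5.9682]
26.2 [0.6161 0.0256 0.1911] 0.2919523221126132 40.00182867050171 [-13.0812  -4.468    8.0983]
scene [(array([231.875, 208.75 ]), array([230, 208,   5,   3,   8], dtype=int32)), (array([226.1081, 217.2703]), array([222, 214,   9,   8,  37], dtype=int32))]
top []
```

View pics/d1.png

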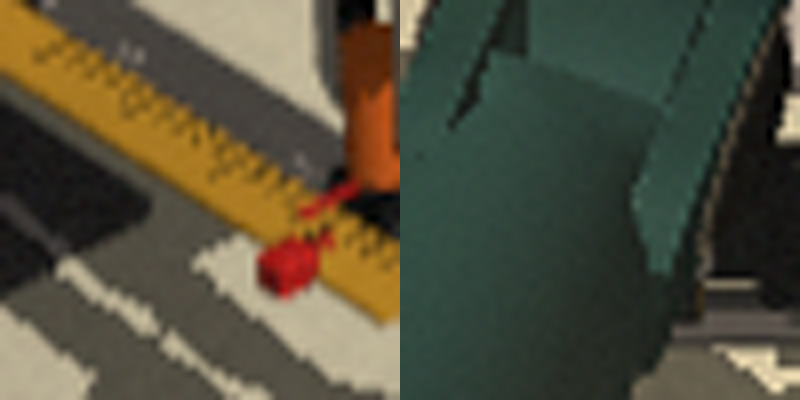

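The scene crop shows the pointer tip at (303,213) and the clip's tip at (330,240), so there is still some way to go. The arm hides the top view.

Run:
```python
from h import *
C=lambda x,y:(190+x/8-.44,185+y/8-.44)
for z in(.145,.149):
    t=onz("scene",C(331,239),z);p=onz("scene",C(302,213),z);p2=onz("scene",C(352,188),z)
    b=onz("scene",(226.1,217.3),z)
    q=onz("scene",(140+278*.2-.4,150+205*.2-.4),z)
    print(z,"tip",t,"ptr",p,"ptr root",p2,"clip body",b,"ptr0",q)
print("pixel per 10mm y",px("scene",np.array([.66,.04,.147])),px("scene",np.array([.66,.03,.147])),px("scene",np.array([.67,.03,.147])))
```

```text
0.145 tip [0.655  0.0399 0.145 ] ptr [0.6527 0.0218 0.145 ] ptr root [0.6312 0.0225 0.145 ] clip body [0.6725 0.0408 0.145 ] ptr0 [ 0.6566 -0.1193  0.145 ]
0.149 tip [0.6583 0.0441 0.149 ] ptr [0.656  0.0261 0.149 ] ptr root [0.6346 0.0268 0.149 ] clip body [0.6757 0.045  0.149 ] ptr0 [ 0.6599 -0.1143  0.149 ]
pixel per 10mm y [229.4908 214.6326] [227.1205 213.0105] [224.2371 214.547 ]
```

Run:
```python
from h import *
p=np.array(ctrl.get_state()["position"])
ctrl.move_straight([.6130,p[1]+.018,.1905],rate=.04);ctrl.dwell(.4);rep()
a=camera("scene");cv2.imwrite("pics/s2.png",a)
cv2.imwrite("pics/d2.png",cv2.resize(a[185:235,190:240],(600,600),interpolation=cv2.INTER_CUBIC))
```

```text
27.28 [0.6152 0.0428 0.1912] 0.2872188909780076 40.0038743019104 [17.7407 -5.0132 -7.9055]
```

View pics/d2.png

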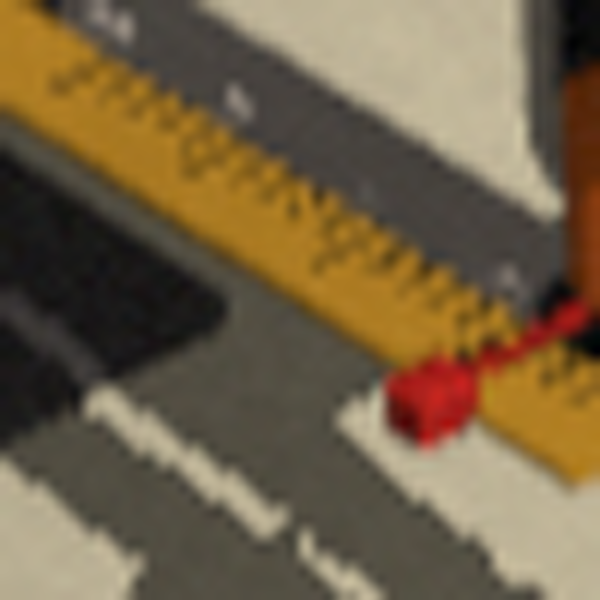

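The pointer and the clip's tip now form one unbroken line from (590,315) to (470,370), so the boom is at its mark. I ease the side load slightly and hand in.

Run:
```python
from h import *
p=np.array(ctrl.get_state()["position"])
ctrl.move_straight([.6142,p[1],.191],rate=.02);ctrl.dwell(.5);rep()
print(ctrl.finish_job())
```

```text
28.08 [0.6154 0.042  0.1912] 0.29319028927828356 40.00346839427948 [11.8023 -5.5098 -8.3014]
the job is handed in; nothing more can be done
None
```

I handed the job in at about 28 s on the clock: the offcuts are in the tray, the brush is back on its mat, the lock is down, and the gripper is holding the boom at the clip. The interface returned no verdict, so these rest on my camera and force readings.

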